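# Unfold the crank handle and clamp the tile

## Task

A tile lies loose in the blue tile clamp. First fold the red crank handle fully up to its upright working position, then turn the crank clockwise by it until the jaw has pushed the tile against the back stop and grips it snugly, with about 20 N; the tile cracks at 40 N. Let go with the handle still upright and the tile clamped, without touching the tile or the jaw and without disturbing the pots, jars and mug around.

Things in the scene. Friction and masses are not known exactly. Their poses are not given: they have to be found in the camera images.
- clamp: tile clamp fixed on the bench: grey bed 385x170 mm, 12 mm thick, with a blue gear housing (76x92 mm, top at 48 mm) at the end nearer the robot. Origin on the bench surface exactly below the crank spindle; z up (the spindle axis), +x along the bed from the crank to the back stop. An aluminium back stop (140 mm wide bar across the bed, 20 mm high) is locked somewhere with its face 268 to 286 mm from the origin along +x; exactly where is not measured.
- tile: white and blue ceramic tile 150x150x8 mm, about 0.3 to 0.45 kg, lying loose on the bed between jaw and back stop, edges along the clamp's x and y to within about 1.5 degrees; origin at the centre of its underside, z up.
- jaw: blue sliding jaw, 130 mm wide across the bed, 24 mm high, its origin at its middle on the bed's upper side; the same x as the clamp. It carries a black rubber pad whose face stands 25 mm ahead (+x) of the origin on springs: 6 N for each mm that the pad is pushed back, 8 mm at most. The crank drives it: 10 mm towards the stop per radian of crank.
- crank (a joint): crank angle, rad; grows as the crank is turned clockwise seen from above (jaw closes). 0: the crank arm points along the clamp's +y. It starts between -0.5 and 0.8; travel ends at -1.2 and 6.8, and about 1.7 to 5 rad of turning is needed. A steady friction of 0.36 N m must be overcome to turn it and holds it (and the clamping force) where it is left; each 10 N of clamping force adds 0.10 N m to that, 1.8 N at the handle.
- handle (a joint): fold angle of the crank handle on the crank arm's end, rad: 0 lying flat along the arm over the spindle, 1.57 upright at its firm stop (working position). A stiff hinge, 0.10 N m, keeps it where it is left; hinge axis horizontal, square to the arm.
- spindle (a point): point on the crank's vertical axis, at the height of the handle's hinge (84 mm above the bench).
- handle_pivot (a point): the handle's hinge point at the end of the crank arm, 55 mm from the spindle, 84 mm above the bench. The steel arm is 16 mm wide, its top 64 mm above the bench.
- grip_mid (a point): point on the axis of the red handle sleeve, 50 mm from the handle_pivot. The sleeve is round, 18 mm in diameter, runs from 16 to 80 mm from the pivot and turns freely about its own axis.
- pot_pale: small white paint pot, blue splashes, 71 mm wide, 43 mm high, origin at the centre of its underside; a bystander.
- jar_verdete: green pigment jar with red lid, 54 mm wide, 58 mm high, origin at the centre of its underside; a bystander.
- mug: white mug, 95 mm high, 92 mm wide and 123 mm with its handle, origin at the centre of its underside; a bystander.
- jar_cobalto: blue pigment jar with black lid, 48 mm wide, 58 mm high, origin at the centre of its underside; a bystander.
There are look-alikes about, which are no part of the job. Leave any brown look-alike of the tile alone.

How it is judged (in metres and radians):
On the way, in this order (a step that is already met when the one before it is completed fails the run):
1. the handle stands upright while the jaw is still open (value of joint handle above 1.4 rad and contact force between jaw and tile below 5 N), for 0.2 s.
2. the crank has been turned by the upright handle until the tile is gripped against the stop (contact force between jaw and tile above 10 N and value of joint handle above 1.3 rad), for 0.2 s.
At the end, for the whole second after the job is handed in: The jaw presses the tile against the back stop with 10 to 32 N, the tile lies flat and at rest, the crank is still and the handle stands upright (above 1.35 rad) (contact force between jaw and tile between 10 and 32 N and value of joint handle above 1.35 rad and angle between tile's own z axis and vertical below 0.05 rad and linear speed of tile below 0.01 m/s and velocity of joint crank between -0.05 and 0.05 rad/s); the robot touches nothing.
It fails at once if the tile is squeezed with 40 N or more (contact force between jaw and tile above 40 N).
It fails at once if the crank is turned (its end moved over 25 mm) with the handle not yet up or folded down again (below 1.2 rad) (value of joint handle below 1.2 rad and distance of handle_pivot from where it was at the start of the episode above 0.025 m).
It fails at once if the robot touches the tile or the jaw (contact force between any of the fingers, the arm and tile above 1 N or contact force between any of the fingers, the arm and jaw above 1 N).
It fails at once if a pot, jar or the mug is moved over 30 mm or tipped (distance of any of pot_pale, jar_verdete, mug, jar_cobalto from where it was at the start of the episode above 0.03 m or angle between any of pot_pale, jar_verdete, mug, jar_cobalto's own z axis and vertical above 0.3 rad).
It also fails if it takes over 72 s, if anything falls off the work surface, if the arm or the gripper's body presses on something with over 40 N, if the wrist force passes 120 N, or if a joint passes its speed limit or range.

## Robot

A 6-joint arm with a two-finger parallel gripper is mounted at the origin on a cart in front of the work surface, level with it; the furniture and walls round the work are solid. World frame = base frame: x ahead of the robot, y to its left, z up, the work surface at z = 0. Lengths are in m, angles in degrees, forces in N, time in s.
With the tool pointing down it reaches from about 0.35 to 0.875 m from the base axis. Payload 4.2 kg.
Tool frame: the origin (TCP) lies at the centre of the arm's flange, where the gripper is bolted on; the fingertips stand 182 mm ahead of it and the grasp point (between the pads) lies 164 mm ahead of it (r.nose_length is the distance from the TCP to the fingertips, in m); z points along the fingers, y is the line along which they close (so a half turn about z gives the same grasp; the last joint's range is limited). The gripper opens to 87 mm and grips with 3 to 60 N. Pads are 19 mm wide; open, the fingers measure 117 mm over their backs; the gripper's body (75 mm by 190 mm) begins 51 mm behind the grasp point.
Start: joints at [-50.386, 22.042, 0.453, 0, -68.411, -14.817], TCP at [0.262, -0.567, 0.405] pointing down, gripper open.
Joint ranges: [-179.83, 179.83], [-69.29, 118.12], [-61.27, 80.66], [-181.25, 117.63], [-171.15, -9.14], [-177.46, 177.46]. Speed limits (degrees/s): [159.86, 159.86, 180, 180, 180, 180].

## Interface

Orientations are given as a 3x3 rotation matrix whose columns are the frame's x, y, z axes.
In Python, from station import r, vision gives the robot as it stands. The module is installed in compiled form; this text tells all that it offers.
- The arm moves only by the shell command python3 -m creep 'ROWS'. ROWS is JSON, a list of rows, each a list of 7 numbers: the opening, from -1 (shut) to 1 (fully open), then the shift along the tool's x, y, z in mm, then the turn, a rotation vector about the tool's x, y, z in degrees. A call has 1 to 8 rows; each row is the pose to reach, as a shift and turn from the pose commanded when the call began, along the tool's axes at that moment; what a row does not reach only later rows make up. A row lasts 1/12 s, in which the tool goes at most 41.7 mm and 7.16 degrees, less where a joint would pass 70% of its speed; a pose out of reach is approached as far as the arm can. A call with a gripper value outside its range is refused whole. The fingers move at their own pace and stop on an object; the grip force is fixed at half the most. Time passes only in rows, so rows that repeat a pose let the fingers close. It gives the time, the measured TCP pose, the force, the opening and the grip force at its end, in the units of the state.
- r.sense(): the state, without advancing time (a new reading comes with each control period).
- vision.capture(name): name is "scene" or "top" or "wrist"; returns (picture, depth): 420x560x3 uint8, red, green, blue; 420x560 float32, m along the optical axis (not along the pixel's ray), 0 where there is no reading.
- vision.camera_model(name): a dict with "vertical_fov" (degrees; the focal length in pixels is half the picture's height over the tangent of half this angle, whatever the lens; pixels are square), "cx", "cy" (the principal point, pixels), "extrinsics" (4x4, takes a point from camera to world coordinates); the wrist camera has in their place "mount" (4x4, takes a point from camera to tool coordinates, whose origin is the TCP and whose axes are the flange's). Camera axes: x right, y down, z forward; pixel columns grow to the right and rows downward; lengths in m; the calibration is good to about 2 mm. The wrist camera is an equidistant fisheye: a pixel r from the principal point sees the ray r / f radians off the axis. A picture is of the moment at which its call begins: read the wrist's pose just before it. camera_model takes no time and is no camera call.
- r.finish_job(): hands the job in; it is judged then, once.
Trained networks look in the newest picture that a camera, given by its name, has taken for a name from the list of things; names that differ only in an ending like _2 or _b are one class to them, and where a whole thing is asked for, a point or a joint stands for the part that bears it (a point fixed in the world has none). Each returns a list of dicts, best first, with "conf" (0 to 1); they miss things now and then, are a little off and sometimes report something else, mostly with a low value. They report only what shows in the picture. A call takes as long as a camera call. They do not tell look-alikes from the thing itself.
- vision.find_in(camera, thing): "uv" ([column, row] in pixels, amid what is visible of it).
- vision.cut_out(camera, thing): "region" (420x560 bool, what is visible of it) and "uv" ([column, row] in pixels, amid what is visible of it).
The state is a dict: "time_s": time; "joints": joint angles; "joint_velocities": joint speeds; "effort": joint torques, N m; "tcp_pos": TCP position; "ee_rot": TCP orientation; "wrist_force": force on the tool from outside, world axes, zero at the start; "moment": the same for the moment, N m; "gripper_width": opening from 0.0 (shut) to 1.0 (fully open); "gripper_force": force on a finger pad.
Only numpy, scipy, OpenCV 4.12 (cv2) and the standard library are available. Lean on these libraries where they do the work, as an engineer would, in place of code of your own. Each camera call takes 0.05 s, during which the arm holds its last target. There are 200 camera calls.

## Working session

There is one attempt and no reset: what is moved stays moved. The work goes in short steps, Python scripts to look and compute and a shell command to move; the robot and the scene stay as the last step left them, time stands still between calls to the robot, and variables do not carry over. Pictures are saved under pics/ and viewed, at most 10 in all, crops included, and the job is handed in when it is done.

```bash
mkdir -p pics; cat > h.py <<'E'
import numpy as np, cv2
from station import r, vision
def save(n,im): cv2.imwrite('pics/'+n,cv2.cvtColor(im,cv2.COLOR_RGB2BGR))
def foc(m,H=420): return H/2/np.tan(np.radians(m['vertical_fov'])/2)
def world(cam,uv,depth,pose=None):
    m=vision.camera_model(cam);f=foc(m);u,v=uv
    x,y=u-m['cx'],v-m['cy']
    if cam=='wrist':
        rr=np.hypot(x,y);t=rr/f;k=np.tan(t)/max(rr,1e-9);d=np.array([x*k,y*k,1])
        T=pose@m['mount']
    else: d=np.array([x/f,y/f,1]);T=m['extrinsics']
    return (T@np.r_[d*depth,1])[:3]
def pose():
    s=r.sense();T=np.eye(4);T[:3,:3]=s['ee_rot'];T[:3,3]=s['tcp_pos'];return T
def proj(cam,p,pose=None):
    m=vision.camera_model(cam);f=foc(m)
    T=pose@m['mount'] if cam=='wrist' else m['extrinsics']
    c=np.linalg.inv(T)@np.r_[p,1]
    if cam=='wrist':
        t=np.arctan2(np.hypot(c[0],c[1]),c[2]);k=f*t/np.hypot(c[0],c[1]);return m['cx']+c[0]*k,m['cy']+c[1]*k
    return m['cx']+f*c[0]/c[2],m['cy']+f*c[1]/c[2]
E
python3 - <<'E'
from h import *
ims=[]
for c in ['scene','top']:
    im,d=vision.capture(c);np.save(c+'_d.npy',d);np.save(c+'.npy',im);save(c+'0.png',im)
    for t in ['clamp','tile','jaw','crank','handle','handle_pivot','grip_mid','pot_pale','jar_verdete','mug','jar_cobalto']:
        for o in vision.find_in(c,t)[:3]:
            u,v=map(int,o['uv']);dd=d[v,u]
            print(c,t,round(o['conf'],2),u,v,world(c,(u,v),dd).round(3) if dd>0 else None)
print(r.sense())
E
```

```text
scene clamp 0.36 318 197 [ 0.556 -0.146  0.09 ]
scene tile 0.98 213 215 [0.846 0.084 0.008]
scene tile 0.81 288 193 [ 0.73  -0.192  0.019]
scene tile 0.74 310 211 [ 0.571 -0.123  0.038]
scene jaw 0.73 297 208 [ 0.627 -0.12   0.028]
scene crank 0.49 314 199 [ 0.552 -0.119  0.096]
scene handle 0.58 318 194 [ 0.554 -0.143  0.104]
scene handle_pivot 0.55 315 197 [ 0.558 -0.132  0.096]
scene grip_mid 0.46 317 195 [ 0.56  -0.146  0.096]
scene grip_mid 0.45 358 182 [ 0.569 -0.42   0.027]
scene pot_pale 0.5 359 182 [ 0.568 -0.427  0.025]
scene mug 0.79 182 261 [0.63  0.389 0.094]
scene jar_cobalto 0.87 200 246 [0.701 0.267 0.044]
top clamp 0.65 323 215 [ 0.629 -0.177  0.032]
top tile 0.67 332 182 [ 0.74  -0.208  0.025]
top tile 0.58 249 154 [0.836 0.073 0.015]
top jaw 0.8 319 214 [ 0.632 -0.163  0.034]
top crank 0.72 310 233 [ 0.568 -0.129  0.1  ]
top handle 0.58 333 182 [ 0.741 -0.212  0.019]
top handle 0.56 316 235 [ 0.562 -0.148  0.103]
top handle_pivot 0.61 314 234 [ 0.565 -0.142  0.103]
top grip_mid 0.66 316 238 [ 0.552 -0.153  0.044]
top grip_mid 0.63 323 213 [ 0.635 -0.177  0.034]
top
[... 443 characters left out ...]
115457e+01, -1.48172323e+01]), 'joint_velocities': array([ 0.04454511,  0.14194084,  0.03380231,  0.04363197, -0.08729224,
       -0.01845378]), 'effort': array([ 1.24033340e-04, -3.90477276e+01,  1.87620538e+01,  4.22425792e+00,
        1.56295148e-02,  3.47718935e-05]), 'tcp_pos': array([ 0.26215036, -0.56733721,  0.40472889]), 'ee_rot': array([[-9.07804781e-01, -4.19392989e-01,  2.84294371e-06],
       [-4.19392988e-01,  9.07804780e-01,  5.51979766e-05],
       [-2.57304822e-05,  4.89166764e-05, -9.99999998e-01]]), 'wrist_force': array([0.48738357, 0.56320185, 0.37883093]), 'moment': array([ 0.02527042,  0.00262792, -0.00094231]), 'gripper_force': 0.0, 'gripper_width': 0.9997207987758328}
```

```bash
python3 - <<'E'
from h import *
a=np.load('top.npy')[140:290,190:430];b=np.load('scene.npy')[150:290,160:400]
im=np.zeros((600,800,3),np.uint8)
a=cv2.resize(np.load('top.npy')[150:270,240:400],None,fx=5,fy=5,interpolation=cv2.INTER_CUBIC)
save('top_crop.png',a)
d=np.load('top_d.npy');im=np.load('top.npy')
hs=cv2.cvtColor(im,cv2.COLOR_RGB2HSV)
red=((hs[...,0]<8)|(hs[...,0]>172))&(hs[...,1]>150)&(hs[...,2]>70)
n,l,s,c=cv2.connectedComponentsWithStats(red.astype(np.uint8))
for i in range(1,n):
  if s[i,4]>8:
    P=np.array([world('top',(u,v),d[v,u]) for v,u in np.argwhere(l==i) if d[v,u]>0]);print(s[i],P.mean(0).round(3),P.min(0).round(3),P.max(0).round(3))
E
```

```text
[309 234  18   3  50] [ 0.562 -0.153  0.104] [ 0.558 -0.18   0.094] [ 0.565 -0.126  0.114]
```

View pics/top_crop.png

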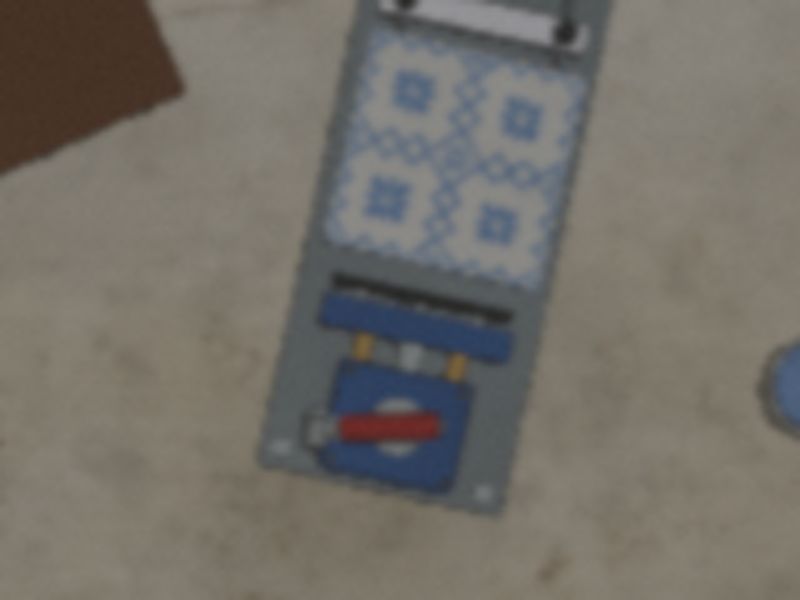

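View pics/scene0.png

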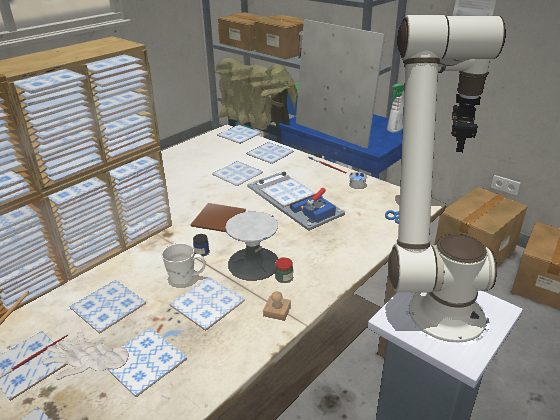

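The clamp (top px ~320,215) holds the white/blue tile at (332,182). The brown look-alike at (249,154) stays out of it. The handle lies from the pivot at px (304,236) rightwards over the spindle. The other white tiles are not in the clamp. Next I'll put the wrist camera above the clamp.

```bash
python3 -m creep '[[1,-40,27,0,0,0,-7],[1,-74,50,0,0,0,-14],[1,-108,73,0,0,0,-21],[1,-142,96,0,0,0,-28],[1,-176,119,0,0,0,-35],[1,-210,142,0,0,0,-42],[1,-244,165,0,0,0,-49],[1,-278,188,0,0,0,-56]]' && python3 -m creep '[[1,0,40,0,0,0,-5],[1,0,80,0,0,0,-9],[1,0,120,0,0,0,-9],[1,0,120,0,0,0,-9],[1,0,120,0,0,0,-9]]'
```

```text
time_s: 1.87
tcp_pos: [0.435, -0.2801, 0.4051]
ee_rot: [[-0.154, -0.988, 0.001], [-0.988, 0.154, -0.0], [0.0, -0.001, -1.0]]
wrist_force: [1.4, -0.9, -0.2]
gripper_width: 1.004
gripper_force: 0.0
time_s: 2.28
tcp_pos: [0.3144, -0.2624, 0.4055]
ee_rot: [[-0.004, -1.0, 0.002], [-1.0, 0.004, -0.001], [0.001, -0.002, -1.0]]
wrist_force: [0.4, -0.0, 0.7]
gripper_width: 1.004
gripper_force: 0.0
```

```bash
python3 -m creep '[[1,-18,-36,0,0,0,0],[1,-36,-72,0,0,0,0],[1,-54,-108,0,0,0,0],[1,-72,-144,0,0,0,0],[1,-90,-180,0,0,0,0],[1,-90,-180,0,0,0,0],[1,-90,-180,0,0,0,0]]'; python3 - <<'E'
from h import *
T=pose();np.save('T1.npy',T);im,d=vision.capture('wrist');np.save('w1.npy',im);np.save('w1_d.npy',d);save('w1.png',im);print(T.round(4))
E
```

```text
time_s: 2.87
tcp_pos: [0.4993, -0.1725, 0.4037]
ee_rot: [[-0.001, -1.0, -0.001], [-1.0, 0.001, -0.0], [0.0, 0.001, -1.0]]
wrist_force: [-0.4, -0.6, -0.8]
gripper_width: 1.001
gripper_force: 0.0
[[-1.400e-03 -1.000e+00 -1.000e-03  4.993e-01]
 [-1.000e+00  1.400e-03 -1.000e-04 -1.725e-01]
 [ 1.000e-04  1.000e-03 -1.000e+00  4.037e-01]
 [ 0.000e+00  0.000e+00  0.000e+00  1.000e+00]]
```

View pics/w1.png

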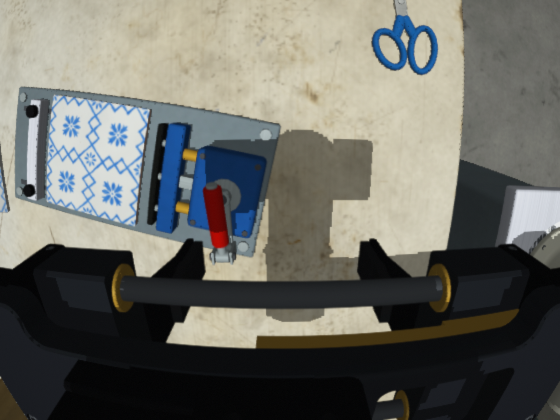

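The wrist view shows the red handle from px (211,185) to (219,247), hinge at (222,254) and spindle disc around (229,193). The tile lies at x 50–148, the pad at x≈155–170, and the stop at x≈25–45.

```bash
python3 - <<'E'
from h import *
T=np.load('T1.npy');im=np.load('w1.npy');d=np.load('w1_d.npy')
W=lambda u,v:world('wrist',(u,v),d[v,u],T)
hs=cv2.cvtColor(im,cv2.COLOR_RGB2HSV)
red=((hs[...,0]<8)|(hs[...,0]>172))&(hs[...,1]>150)&(hs[...,2]>60)
red[:, :190]=0;red[:,250:]=0;red[:150]=0;red[270:]=0
P=np.array([W(u,v) for v,u in np.argwhere(red) if d[v,u]>0]);c=P.mean(0)
_,s,V=np.linalg.svd(P-c);t=(P-c)@V[0];print('red',len(P),c.round(4),V[0].round(3),(c+V[0]*t.min()).round(4),(c+V[0]*t.max()).round(4))
for n,u,v in [('pivot',222,254),('hub',229,193),('bedc1',278,125),('bedc2',255,256),('bedfar1',22,88),('bedfar2',18,197),('housing',255,160),
  ('stop1',44,105),('stop2',38,190),('tile TL',56,96),('tile BL',49,206),('tile TR',148,113),('tile BR',138,224),('pad1',160,130),('pad2',152,220),('jaw1',178,128),('jaw2',165,226),('arm',229,240)]:
    print(n,W(u,v).round(4))
# fit blue housing/bed: grey mask for bed angle from min-area rect of points with z in bed
vv,uu=np.mgrid[80:270,10:290]
Q=np.array([np.r_[W(u,v),u,v] for u,v in zip(uu.ravel(),vv.ravel()) if d[v,u]>0])
np.save('Q.npy',Q)
B=Q[(Q[:,2]>.006)&(Q[:,2]<.14)]
print(cv2.minAreaRect((B[:,:2]*1000).astype(np.float32)))
Hs=Q[(Q[:,2]>.042)&(Q[:,2]<.054)&(Q[:,3]>195)];print('housing',cv2.minAreaRect((Hs[:,:2]*1000).astype(np.float32)),np.median(Hs[:,2]))
E
```

```text
red 1010 [ 0.558  -0.1557  0.1031] [ 0.027 -0.974  0.227] [ 0.5568 -0.1115  0.0928] [ 0.5588 -0.1839  0.1097]
pivot [ 0.5575 -0.1124  0.0905]
hub [ 0.5521 -0.1675  0.0589]
bedc1 [ 0.5011 -0.2349  0.0125]
bedc2 [ 5.321e-01 -6.700e-02  1.000e-04]
bedfar1 [ 0.8648 -0.3145  0.0126]
bedfar2 [ 0.9024 -0.1535  0.0103]
housing [ 0.5252 -0.1998  0.0461]
stop1 [ 0.8117 -0.2825  0.0225]
stop2 [ 0.8377 -0.1672  0.0265]
tile TL [ 0.7902 -0.2916  0.0209]
tile BL [ 0.8344 -0.1393  0.0117]
tile TR [ 0.6529 -0.255   0.0198]
tile BR [ 0.6837 -0.1152  0.0133]
pad1 [ 0.6339 -0.2346  0.0317]
pad2 [ 0.6551 -0.1269  0.0302]
jaw1 [ 0.6103 -0.2359  0.0374]
jaw2 [ 0.6358 -0.1221  0.0373]
arm [ 0.5539 -0.1168  0.0644]Traceback (most recent call last):
  File "<stdin>", line 14, in <module>
  File "<stdin>", line 3, in <lambda>
  File "h.py", line 6, in world
    m=vision.camera_model(cam);f=foc(m);u,v=uv
ValueError: time passes only in moves, steps and waits
```

```bash
sed -i "s/^def save/CM={}\ndef cmod(c):\n    if c not in CM: CM[c]=vision.camera_model(c)\n    return CM[c]\ndef save/; s/m=vision.camera_model(cam)/m=cmod(cam)/" h.py; python3 - <<'E'
from h import *
T=np.load('T1.npy');im=np.load('w1.npy');d=np.load('w1_d.npy')
vv,uu=np.mgrid[80:270,10:290]
Q=np.array([np.r_[world('wrist',(u,v),d[v,u],T),u,v] for u,v in zip(uu.ravel(),vv.ravel()) if d[v,u]>0])
np.save('Q.npy',Q)
a=np.radians(-12.3);
def rect(m,n):
    p=Q[m];print(n,len(p),cv2.minAreaRect((p[:,:2]*1000).astype(np.float32)),np.median(p[:,2]).round(4))
rect((Q[:,2]>.006)&(Q[:,2]<.14),'bed')
rect((Q[:,2]>.042)&(Q[:,2]<.054)&(Q[:,3]>195),'housing')
h=(Q[:,2]>.055)&(Q[:,2]<.070)&(Q[:,3]>195);rect(h,'arm+hub')
g=Q[h];print(np.percentile(g[:,:2],[0,2,50,98,100],axis=0).round(4).tolist())
rect((Q[:,2]>.033)&(Q[:,2]<.040)&(Q[:,3]<195)&(Q[:,3]>140),'jaw')
rect((Q[:,2]>.027)&(Q[:,2]<.042)&(Q[:,3]<52),'stop')
t=(Q[:,2]>.0165)&(Q[:,2]<.0245)&(Q[:,3]<160)&(Q[:,3]>45);rect(t,'tile')
hs=cv2.cvtColor(im,cv2.COLOR_RGB2HSV)
# red points, axis: shift top ridge
k=[(hs[int(q[4]),int(q[3]),0]<8 or hs[int(q[4]),int(q[3]),0]>172) and hs[int(q[4]),int(q[3]),1]>150 and 190<q[3]<250 and q[4]>150 for q in Q]
R=Q[k]
for lo in np.arange(-.195,-.1,.01):
    s=R[(R[:,1]>=lo)&(R[:,1]<lo+.01)]
    if len(s): print(round(lo+.005,3),len(s),s[:,0].mean().round(4),s[:,0].min().round(4),s[:,0].max().round(4),s[:,2].max().round(4))
E
```

```text
bed 32814 ((704.1333618164062, -194.71221923828125), (170.619873046875, 386.1322326660156), 77.56886291503906) 0.0201
housing 3894 ((559.7210083007812, -163.01144409179688), (91.2118911743164, 75.01480865478516), 78.0395278930664) 0.0482
arm+hub 347 ((552.4808349609375, -136.85235595703125), (8.011058807373047, 70.22821807861328), 5.224306106567383) 0.0643
[[0.5471, -0.1718], [0.5475, -0.1711], [0.5532, -0.146], [0.5578, -0.1063], [0.5597, -0.1021]]
jaw 1945 ((623.5642700195312, -176.90194702148438), (129.69253540039062, 44.41669845581055), 78.8350601196289) 0.0366
stop 1152 ((833.96923828125, -223.57608032226562), (139.7850799560547, 21.676551818847656), 77.95716094970703) 0.0321
tile 10835 ((733.8712768554688, -203.01473999023438), (151.01785278320312, 192.05679321289062), 76.76045989990234) 0.0201
-0.19 3 0.5545 0.5537 0.5552 0.105
-0.18 187 0.5588 0.552 0.5679 0.1121
-0.17 176 0.5583 0.5515 0.567 0.1108
-0.16 166 0.5579 0.5511 0.5666 0.1081
-0.15 157 0.5577 0.5506 0.5664 0.1063
-0.14 148 0.5577 0.5504 0.5665 0.1031
-0.13 146 0.5574 0.5503 0.5662 0.1007
-0.12 28 0.558 0.5513 0.5654 0.0981
-0.11 1 0.5669 0.5669 0.5669 0.0784
```

```bash
python3 -m creep '[[1,2,-31,30,0,0,-2],[1,2,-61,60,0,0,-2],[1,2,-61,95,0,0,-2],[1,2,-61,120,0,0,-2],[1,2,-61,139,0,0,-2],[1,2,-61,139,0,0,-2],[1,2,-61,139,0,0,-2],[1,2,-61,139,0,0,-2]]' ; python3 - <<'E'
from h import *
T=pose();im,d=vision.capture('wrist');save('w2.png',im)
E
```

```text
time_s: 3.58
tcp_pos: [0.5577, -0.1763, 0.2675]
ee_rot: [[0.031, -1.0, 0.003], [-1.0, -0.031, -0.001], [0.001, -0.003, -1.0]]
wrist_force: [-0.1, 0.3, 0.3]
gripper_width: 1.006
gripper_force: 0.0
```

View pics/w2.png

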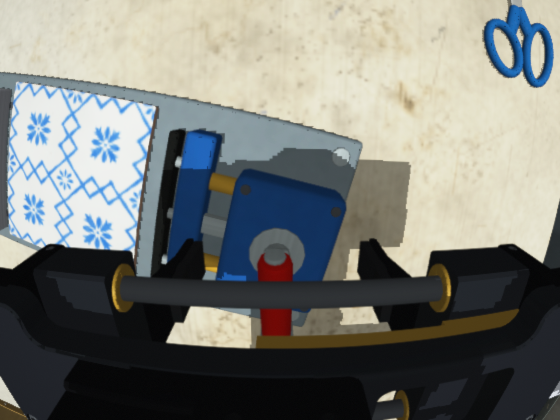

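The handle's free end at px (275,255) sits centred between the fingers, so I'll close.

```bash
python3 -m creep '[[-1,0,0,0,0,0,0],[-1,0,0,0,0,0,0],[-1,0,0,0,0,0,0],[-1,0,0,0,0,0,0],[-1,0,0,0,0,0,0],[-1,0,0,0,0,0,0],[-1,0,0,0,0,0,0],[-1,0,0,0,0,0,0]]'; python3 - <<'E'
from h import *
import math
T=pose();piv=np.array([.5575,-.107,.084]);
g=T[:3,3]+.164*T[:3,2];v=g-piv;s=np.linalg.norm(v);a0=math.atan2(v[2],-v[1]);print(g,s,a0)
for a in np.linspace(a0,1.62,10)[1:]:
    n=piv+s*np.array([.03*math.cos(a),-math.cos(a),math.sin(a)]);print(round(a,2),(T[:3,:3].T@(n-g)*1000).round(1))
E
```

```text
time_s: 4.3
tcp_pos: [0.5573, -0.1757, 0.2657]
ee_rot: [[0.031, -1.0, -0.0], [-1.0, -0.031, 0.0], [-0.0, 0.0, -1.0]]
wrist_force: [-0.1, 1.1, -0.4]
gripper_width: 0.479
gripper_force: 0.0
[ 0.55731248 -0.17568494  0.10167232] 0.07092226424550137 0.2518330789379765
0.4 [ -3.4  -2.2 -10.2]
0.56 [ -8.4  -2.3 -19.8]
0.71 [-14.7  -2.3 -28.4]
0.86 [-22.3  -2.3 -36.1]
1.01 [-31.   -2.3 -42.5]
1.16 [-40.6  -2.3 -47.5]
1.32 [-50.8  -2.3 -51. ]
1.47 [-61.4  -2.3 -52.9]
1.62 [-72.1  -2.3 -53.2]
```

```bash
python3 -m creep '[[-1,0,0,0,0,0,0],[-1,0,0,0,0,0,0],[-1,0,0,0,0,0,0],[-1,0,0,0,0,0,0],[-1,0,0,0,0,0,0],[-1,0,0,0,0,0,0],[-1,0,0,0,0,0,0],[-1,0,0,0,0,0,0]]'
```

```text
time_s: 4.97
tcp_pos: [0.5592, -0.1755, 0.2665]
ee_rot: [[0.032, -0.999, 0.007], [-0.999, -0.032, -0.0], [0.001, -0.007, -1.0]]
wrist_force: [4.7, 0.7, -0.8]
gripper_width: 0.192
gripper_force: 30.0
```

```bash
python3 -m creep '[[-1,-1,-1,-5,0,0,0],[-1,-3,-2,-10,0,0,0],[-1,-6,-2,-15,0,0,0],[-1,-8,-2,-20,0,0,0],[-1,-11,-2,-24,0,0,0],[-1,-15,-2,-28,0,0,0],[-1,-18,-2,-32,0,0,0],[-1,-22,-2,-36,0,0,0]]'
```

```text
time_s: 5.63
tcp_pos: [0.5594, -0.1537, 0.3019]
ee_rot: [[0.031, -1.0, 0.003], [-1.0, -0.031, -0.001], [0.001, -0.003, -1.0]]
wrist_force: [5.6, -2.6, -5.6]
gripper_width: 0.197
gripper_force: 30.0
```

```bash
python3 -m creep '[[-1,-4,0,-3,0,0,0],[-1,-9,0,-6,0,0,0],[-1,-14,0,-9,0,0,0],[-1,-19,0,-11,0,0,0],[-1,-24,0,-13,0,0,0],[-1,-29,0,-15,0,0,0],[-1,-34,0,-16,0,0,0],[-1,-39,0,-17,0,0,0]]'
```

```text
time_s: 6.3
tcp_pos: [0.5582, -0.1153, 0.32]
ee_rot: [[0.032, -0.999, 0.004], [-0.999, -0.032, -0.002], [0.003, -0.003, -1.0]]
wrist_force: [4.7, -5.9, -2.3]
gripper_width: 0.194
gripper_force: 30.0
```

```bash
python3 -m creep '[[-1,-3,0,0,0,0,0],[-1,-6,0,0,0,0,0],[-1,-9,0,0,0,0,0],[-1,-11,0,0,0,0,0],[-1,-11,0,0,0,0,0]]'; python3 - <<'E'
from h import *
im,d=vision.capture('scene');save('s2.png',cv2.resize(im[140:240,260:380],None,fx=5,fy=5,interpolation=cv2.INTER_CUBIC))
E
```

```text
time_s: 6.72
tcp_pos: [0.5579, -0.1043, 0.3209]
ee_rot: [[0.033, -0.999, 0.004], [-0.999, -0.033, -0.003], [0.003, -0.004, -1.0]]
wrist_force: [3.3, -4.0, 2.0]
gripper_width: 0.195
gripper_force: 30.0
```

View pics/s2.png

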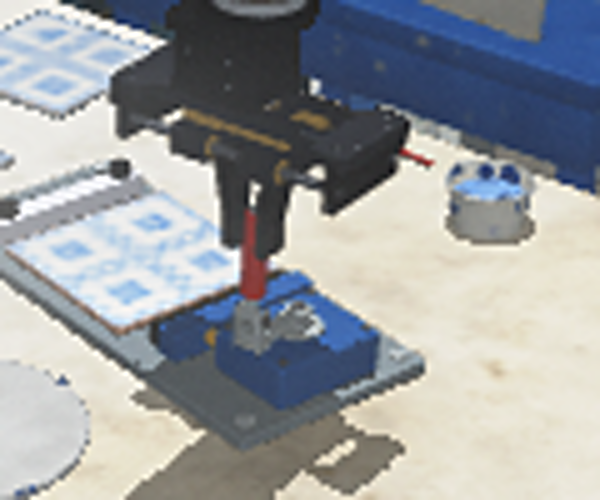

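The picture shows the handle nearly vertical at px (253,260), held by the fingers, with the jaw still open. I'll push it lightly outwards to feel the stop.

```bash
python3 -m creep '[[-1,-2,0,0,0,0,0],[-1,-3,0,0,0,0,0],[-1,-3,0,0,0,0,0]]';python3 -m creep '[[-1,-2,0,0,0,0,0],[-1,-3,0,0,0,0,0],[-1,-3,0,0,0,0,0]]'
```

```text
time_s: 7.02
tcp_pos: [0.5578, -0.1015, 0.3209]
ee_rot: [[0.033, -0.999, 0.004], [-0.999, -0.033, -0.003], [0.003, -0.004, -1.0]]
wrist_force: [3.1, -4.6, 1.9]
gripper_width: 0.196
gripper_force: 30.0
time_s: 7.27
tcp_pos: [0.5578, -0.0993, 0.3209]
ee_rot: [[0.033, -0.999, 0.004], [-0.999, -0.033, -0.005], [0.005, -0.004, -1.0]]
wrist_force: [4.9, -10.3, 1.9]
gripper_width: 0.199
gripper_force: 30.0
```

```bash
python3 -m creep '[[1,2,0,0,0,0,0],[1,2,0,0,0,0,0],[1,2,0,0,0,0,0],[1,2,0,0,0,0,0],[1,2,0,0,0,0,0],[1,2,0,-20,0,0,0],[1,2,0,-60,0,0,0],[1,2,0,-100,0,0,0]]';python3 -m creep '[[1,-40,0,0,0,0,0],[1,-80,0,0,0,0,0],[1,-120,0,0,0,0,0],[1,-120,0,0,0,0,0],[1,-120,0,0,0,0,0]]'; python3 - <<'E'
from h import *
T=pose();im,d=vision.capture('wrist');save('w3.png',im);np.save('T3.npy',T);np.save('w3.npy',im);np.save('w3_d.npy',d);print(T.round(4).tolist())
hs=cv2.cvtColor(im,cv2.COLOR_RGB2HSV)
red=((hs[...,0]<8)|(hs[...,0]>172))&(hs[...,1]>150)&(hs[...,2]>60)
P=np.array([np.r_[world('wrist',(u,v),d[v,u],T),u,v] for v,u in np.argwhere(red) if d[v,u]>0])
P=P[(np.abs(P[:,0]-.558)<.05)&(np.abs(P[:,1]+.105)<.06)]
print(len(P),P.min(0).round(3),P.max(0).round(3))
for lo in np.arange(.09,.18,.01):
    s=P[(P[:,2]>=lo)&(P[:,2]<lo+.01)]
    if len(s): print(round(lo+.005,3),len(s),s[:,:2].mean(0).round(4),s[:,:2].min(0).round(4),s[:,:2].max(0).round(4))
E
```

```text
time_s: 7.93
tcp_pos: [0.5565, -0.0994, 0.4183]
ee_rot: [[0.032, -0.999, -0.006], [-0.999, -0.032, -0.0], [0.0, 0.006, -1.0]]
wrist_force: [1.0, 0.7, 0.7]
gripper_width: 0.716
gripper_force: 0.0
time_s: 8.35
tcp_pos: [0.5528, 0.0223, 0.4187]
ee_rot: [[0.035, -0.999, -0.001], [-0.999, -0.035, 0.0], [-0.0, 0.001, -1.0]]
wrist_force: [-0.6, -0.1, -0.3]
gripper_width: 0.989
gripper_force: 0.0
[[0.0353, -0.9994, -0.0008, 0.5528], [-0.9994, -0.0353, 0.0, 0.0223], [-0.0, 0.0008, -1.0, 0.4187], [0.0, 0.0, 0.0, 1.0]]
253 [ 5.50e-01 -1.15e-01  1.31e-01  2.67e+02  3.20e+01] [ 5.66e-01 -9.80e-02  1.66e-01  2.89e+02  5.70e+01]
0.135 2 [ 0.5646 -0.1007] [ 0.5645 -0.1009] [ 0.5648 -0.1004]
0.145 2 [ 0.565 -0.101] [ 0.5649 -0.101 ] [ 0.5651 -0.101 ]
0.155 8 [ 0.5618 -0.0996] [ 0.5545 -0.1012] [ 0.5654 -0.0986]
0.165 241 [ 0.5583 -0.1053] [ 0.5504 -0.1148] [ 0.5662 -0.0984]
```

View pics/w3.png

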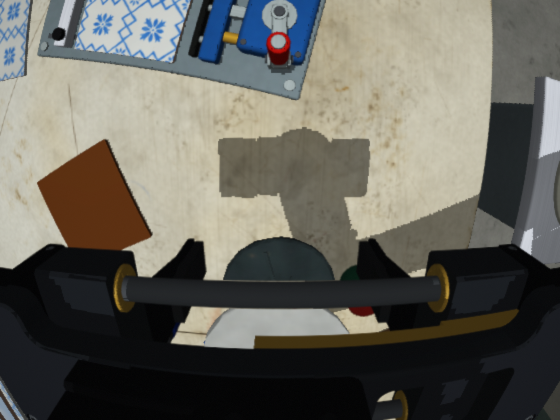

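The handle stands upright: its top is at px (278,45), measured at (0.558,-0.107), directly over the hinge. I'll regrip it centred.

```bash
python3 -m creep '[[1,40,0,0,0,0,0],[1,80,0,0,0,0,0],[1,115,-1,10,0,0,0],[1,129,-1,30,0,0,0],[1,129,-1,65,0,0,0],[1,129,-1,107,0,0,0],[1,129,-1,107,0,0,0],[-1,129,-1,107,0,0,0]]';python3 -m creep '[[-1,0,0,0,0,0,0],[-1,0,0,0,0,0,0],[-1,0,0,0,0,0,0],[-1,0,0,0,0,0,0],[-1,0,0,0,0,0,0],[-1,0,0,0,0,0,0],[-1,0,0,0,0,0,0],[-1,0,0,0,0,0,0]]';python3 -m creep '[[-1,0,0,0,0,0,0],[-1,0,0,0,0,0,0],[-1,0,0,0,0,0,0],[-1,0,0,0,0,0,0],[-1,0,0,0,0,0,0],[-1,0,0,0,0,0,0],[-1,0,0,0,0,0,0],[-1,0,0,0,0,0,0]]'; python3 - <<'E'
from h import *
T=pose();S=np.array([.5595,-.1618])
p0=T[:2,3];print(p0)
# rows: psi steps
for ps in np.arange(0,4.0,.2):
    q=S+.0555*np.array([np.sin(ps),np.cos(ps)]);print(round(ps,1),(T[:2,:2].T@(q-p0)*1000).round(1))
E
```

```text
time_s: 9.07
tcp_pos: [0.5577, -0.1099, 0.3101]
ee_rot: [[0.03, -1.0, -0.006], [-1.0, -0.03, -0.001], [0.001, 0.006, -1.0]]
wrist_force: [0.9, 0.2, 0.6]
gripper_width: 0.977
gripper_force: 0.0
time_s: 9.73
tcp_pos: [0.5582, -0.1085, 0.3119]
ee_rot: [[0.032, -1.0, 0.0], [-1.0, -0.032, -0.0], [0.0, -0.0, -1.0]]
wrist_force: [0.2, -0.6, -0.2]
gripper_width: 0.407
gripper_force: 0.0
time_s: 10.4
tcp_pos: [0.5586, -0.1086, 0.3118]
ee_rot: [[0.032, -1.0, 0.001], [-1.0, -0.032, 0.0], [0.0, -0.001, -1.0]]
wrist_force: [4.0, -0.1, -2.8]
gripper_width: 0.195
gripper_force: 30.0
[ 0.55862677 -0.10858026]
0.0 [-2.3 -0.9]
0.2 [ -0.8 -11.9]
0.4 [  2.8 -22.4]
0.6 [  8.4 -32. ]
0.8 [ 15.8 -40.2]
1.0 [ 24.7 -46.8]
1.2 [ 34.7 -51.5]
1.4 [ 45.5 -54.2]
1.6 [ 56.6 -54.6]
1.8 [ 67.5 -52.8]
2.0 [ 77.9 -48.9]
2.2 [ 87.3 -43. ]
2.4 [ 95.3 -35.4]
2.6 [101.7 -26.3]
2.8 [106.1 -16.1]
3.0 [108.4  -5.3]
3.2 [108.5   5.8]
3.4 [106.4  16.7]
3.6 [102.2  26.9]
3.8 [96.  36.1]
```

```bash
python3 -m creep '[[-1,0,-6,0,0,0,0],[-1,1,-12,0,0,0,0],[-1,2,-17,0,0,0,0],[-1,4,-22,0,0,0,0],[-1,7,-27,0,0,0,0],[-1,10,-32,0,0,0,0],[-1,14,-36,0,0,0,0],[-1,17,-40,0,0,0,0]]'; python3 -m creep '[[-1,4,-4,0,0,0,0],[-1,9,-7,0,0,0,0],[-1,14,-9,0,0,0,0],[-1,19,-11,0,0,0,0],[-1,24,-13,0,0,0,0],[-1,29,-14,0,0,0,0]]'
```

```text
time_s: 11.07
tcp_pos: [0.5978, -0.1235, 0.3117]
ee_rot: [[0.031, -1.0, -0.005], [-1.0, -0.031, 0.002], [-0.002, 0.005, -1.0]]
wrist_force: [-4.1, 5.0, 4.0]
gripper_width: 0.195
gripper_force: 30.0
time_s: 11.57
tcp_pos: [0.6138, -0.1515, 0.3117]
ee_rot: [[0.032, -0.999, -0.001], [-0.999, -0.032, 0.003], [-0.003, 0.001, -1.0]]
wrist_force: [1.2, 7.4, 1.2]
gripper_width: 0.199
gripper_force: 30.0
```

```bash
python3 -m creep '[[-1,7,-1,0,0,0,0],[-1,13,-1,0,0,0,0],[-1,18,0,0,0,0,0],[-1,23,1,0,0,0,0],[-1,29,3,0,0,0,0],[-1,34,5,0,0,0,0]]'; python3 -m creep '[[-1,5,3,0,0,0,0],[-1,9,6,0,0,0,0],[-1,13,10,0,0,0,0],[-1,17,14,0,0,0,0],[-1,17,14,0,0,0,0]]'
```

```text
time_s: 12.07
tcp_pos: [0.6106, -0.1857, 0.3118]
ee_rot: [[0.032, -0.999, 0.002], [-0.999, -0.032, 0.003], [-0.002, -0.002, -1.0]]
wrist_force: [3.5, 6.1, 0.9]
gripper_width: 0.198
gripper_force: 30.0
time_s: 12.48
tcp_pos: [0.5968, -0.2043, 0.3118]
ee_rot: [[0.031, -1.0, 0.002], [-1.0, -0.031, 0.0], [-0.0, -0.002, -1.0]]
wrist_force: [3.0, 1.9, -1.8]
gripper_width: 0.198
gripper_force: 30.0
```

```bash
python3 -m creep '[[-1,2,2,0,0,0,0],[-1,3,4,0,0,0,0],[-1,5,7,0,0,0,0],[-1,6,9,0,0,0,0],[-1,6,9,0,0,0,0]]'; python3 -m creep '[[-1,1,3,0,0,0,0],[-1,3,5,0,0,0,0],[-1,4,8,0,0,0,0],[-1,4,10,0,0,0,0],[-1,4,10,0,0,0,0]]'
```

```text
time_s: 12.9
tcp_pos: [0.5885, -0.2104, 0.3118]
ee_rot: [[0.032, -0.999, 0.003], [-0.999, -0.032, 0.0], [-0.0, -0.003, -1.0]]
wrist_force: [4.6, 1.5, -2.6]
gripper_width: 0.199
gripper_force: 30.0
time_s: 13.32
tcp_pos: [0.5787, -0.2149, 0.3119]
ee_rot: [[0.032, -0.999, 0.004], [-0.999, -0.032, -0.0], [0.0, -0.004, -1.0]]
wrist_force: [5.7, 0.3, -3.5]
gripper_width: 0.198
gripper_force: 30.0
```

```bash
python3 -m creep '[[-1,1,3,0,0,0,0],[-1,1,6,0,0,0,0]]'; python3 -m creep '[[-1,1,3,0,0,0,0],[-1,1,6,0,0,0,0]]'; python3 -m creep '[[-1,0,3,0,0,0,0],[-1,0,6,0,0,0,0]]'
```

```text
time_s: 13.48
tcp_pos: [0.5736, -0.2161, 0.3119]
ee_rot: [[0.032, -0.999, 0.006], [-0.999, -0.032, -0.001], [0.001, -0.006, -1.0]]
wrist_force: [7.5, -1.3, -4.6]
gripper_width: 0.199
gripper_force: 30.0
time_s: 13.65
tcp_pos: [0.5673, -0.2174, 0.3119]
ee_rot: [[0.032, -0.999, 0.006], [-0.999, -0.032, -0.001], [0.001, -0.006, -1.0]]
wrist_force: [7.4, -1.9, -5.1]
gripper_width: 0.196
gripper_force: 30.0
time_s: 13.82
tcp_pos: [0.5616, -0.2178, 0.3119]
ee_rot: [[0.032, -0.999, 0.007], [-0.999, -0.032, -0.001], [0.001, -0.007, -1.0]]
wrist_force: [9.0, -1.5, -5.1]
gripper_width: 0.193
gripper_force: 30.0
```

```bash
python3 - <<'E'
from h import *
T=pose();im,d=vision.capture('wrist');np.save('w4.npy',im);np.save('w4_d.npy',d);np.save('T4.npy',T);im2,d2=vision.capture('top');np.save('top4.npy',im2)
a=cv2.resize(im[0:290,0:290],None,fx=2,fy=2,interpolation=cv2.INTER_CUBIC)
save('w4.png',a); print(r.sense()['wrist_force'])
E
```

```text
[ 7.01620825 -1.76931377 -5.12363799]
```

View pics/w4.png

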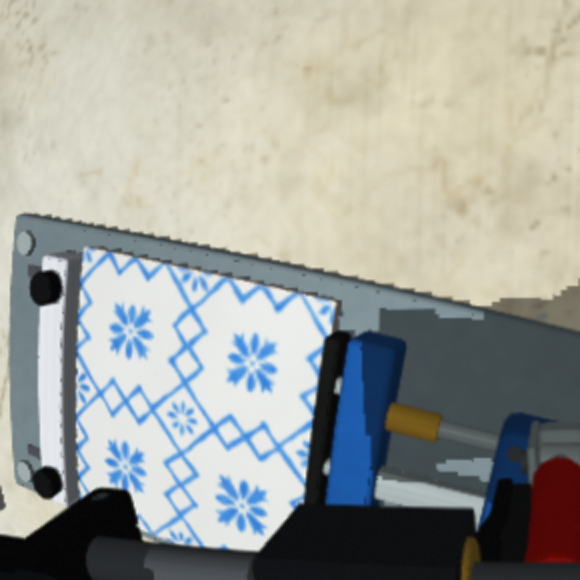

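The pad touches the tile (crop px ~325,400), and the tile's far edge lies at or very near the stop (px ~75,380). From here I'll use small steps with force feedback.

```bash
for i in 1; do python3 -m creep '[[-1,0,3,0,0,0,0]]'; python3 -m creep '[[-1,0,3,0,0,0,0]]'; python3 -m creep '[[-1,-1,3,0,0,0,0]]'; done | grep -E 'tcp_pos|force'
```

```text
tcp_pos: [0.5591, -0.2178, 0.3119]
wrist_force: [10.7, -0.3, -6.1]
gripper_force: 30.0
tcp_pos: [0.5561, -0.2178, 0.3119]
wrist_force: [9.3, -0.2, -7.2]
gripper_force: 30.0
tcp_pos: [0.553, -0.2172, 0.3119]
wrist_force: [8.1, -4.0, -7.1]
gripper_force: 30.0
```

```bash
cat > rect.py <<'E'
from h import *
S=np.array([.5595,-.1618]);a=np.radians(-12.1);ex=np.array([np.cos(a),np.sin(a)]);ey=np.array([-np.sin(a),np.cos(a)])
def rectify(im,T,z,x0,x1,y0,y1,k=2000):
    m=cmod('wrist');f=foc(m);xs=np.arange(x0,x1,1/k);ys=np.arange(y1,y0,-1/k)
    X,Y=np.meshgrid(xs,ys);P=np.stack([S[0]+X*ex[0]+Y*ey[0],S[1]+X*ex[1]+Y*ey[1],0*X+z,0*X+1],-1)
    C=P@np.linalg.inv(T@m['mount']).T;rr=np.hypot(C[...,0],C[...,1]);q=f*np.arctan2(rr,C[...,2])/rr
    return cv2.remap(im,(m['cx']+q*C[...,0]).astype(np.float32),(m['cy']+q*C[...,1]).astype(np.float32),cv2.INTER_CUBIC)
def shift(A,TA,B,TB,z,box):
    g=[cv2.cvtColor(rectify(i,t,z,*box),cv2.COLOR_RGB2GRAY).astype(np.float32) for i,t in((A,TA),(B,TB))]
    w=cv2.createHanningWindow(g[0].shape[::-1],cv2.CV_32F);s,c=cv2.phaseCorrelate(g[0],g[1],w);return np.round(np.array(s)/2,2),round(c,2)
E
cat > look.py <<'E'
from rect import *
import sys
n=sys.argv[1];T=pose();im,d=vision.capture('wrist');np.save(n+'.npy',im);np.save('T'+n[1:]+'.npy',T)
A=np.load('w4.npy');TA=np.load('T4.npy')
print('tile mm',shift(A,TA,im,T,.02,(.13,.26,-.07,.03)),'stop',shift(A,TA,im,T,.032,(.262,.30,-.07,.03)),'jaw',shift(A,TA,im,T,.036,(.085,.115,-.055,.0)),'bed',shift(A,TA,im,T,.012,(.07,.3,-.13,-.078)))
E
python3 look.py w5
python3 - <<'E'
from rect import *
im=rectify(np.load('w5.npy'),np.load('T5.npy'),.02,.06,.32,-.09,.06)
save('r5.png',im)
E
```

```text
tile mm (array([-0.12, -0.01]), 1.0) stop (array([0.17, 0.07]), 0.91) jaw (array([0.69, 0.19]), 0.26) bed (array([-0.1 ,  0.03]), 0.67)
```

View pics/r5.png

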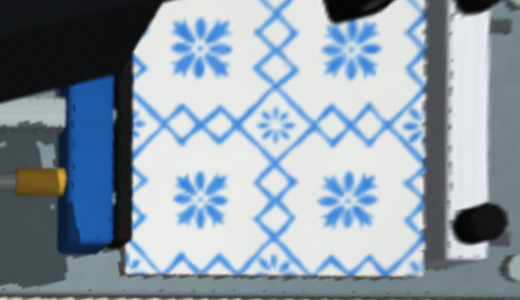

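The tile has not moved since the previous picture, so it is already against the stop. The black pad band runs from px 115 to 131. I'll compare its width with the uncompressed pad in the first picture.

```bash
python3 - <<'E'
from rect import *
def prof(n,x0,x1,y0,y1,z):
    im=cv2.GaussianBlur(rectify(np.load('w%s.npy'%n),np.load('T%s.npy'%n),z,x0,x1,y0,y1,4000),(5,5),0).astype(float)
    return im
d=np.load('w1_d.npy');T=np.load('T1.npy')
Q=np.load('Q.npy');L=np.c_[(Q[:,:2]-S)@ex,(Q[:,:2]-S)@ey,Q[:,2]]
for lo in np.arange(.05,.1,.003):
    s=L[(L[:,0]>=lo)&(L[:,0]<lo+.003)&(L[:,1]>-.06)&(L[:,1]<-.035)];print(round(lo,3),s[:,2].max().round(4),np.median(s[:,2]).round(4),end=' | ')
for n,x0,x1 in(('1',.045,.115),('4',.075,.135),('5',.075,.135)):
    for z in(.036,.032):
        out=[]
        for y in np.arange(-.058,-.035,.003):
            p=prof(n,x0,x1,y,y+.0015,z).mean(0)
            xs=x0+np.arange(len(p))/4000
            blue=p[:,2]-p[:,0]; b=np.where(blue>35)[0]
            # widest run
            dark=p.sum(1)<110
            runs=np.split(np.where(dark)[0],np.where(np.diff(np.where(dark)[0])>1)[0]+1) if dark.any() else []
            rn=max(runs,key=len) if runs else [0]
            out.append((xs[b[0]]*1000,xs[b[-1]]*1000,xs[rn[0]]*1000,xs[rn[-1]]*1000))
        print('\n',n,z,np.round(out,1).tolist())
E
```

```text
0.05 0.0315 0.0127 | 0.053 0.0313 0.0127 | 0.056 0.0379 0.0293 | 0.059 0.0386 0.0366 | 0.062 0.0386 0.0368 | 0.065 0.0379 0.0368 | 0.068 0.0387 0.037 | 0.071 0.0385 0.0365 | 0.074 0.0383 0.0367 | 0.077 0.0376 0.0358 | 0.08 0.0292 0.0276 | 0.083 0.0325 0.0275 | 0.086 0.033 0.031 | 0.089 0.0327 0.0311 | 0.092 0.032 0.0307 | Traceback (most recent call last):
  File "<stdin>", line 8, in <module>
    return umr_maximum(a, axis, None, out, keepdims, initial, where)
ValueError: zero-size array to reduction operation maximum which has no identity
```

```bash
python3 - <<'E'
from rect import *
rows=[]
for n,x0,x1 in(('1',.045,.115),('4',.075,.135),('5',.075,.135)):
    for z in(.0365,.031):
        im=cv2.GaussianBlur(rectify(np.load('w%s.npy'%n),np.load('T%s.npy'%n),z,x0,x1,-.056,-.026,4000),(3,3),0)
        rows.append(cv2.resize(im,(800,100)))
        p=im[5:70].astype(float).mean(0);print(n,z,len(p)); 
        g=np.gradient(p.sum(1));b=np.gradient(p[:,2]-p[:,0]);
        for nm,q in(('sum',g),('blue',b)):
            k=[i for i in range(3,len(q)-3) if abs(q[i])==abs(q[i-3:i+4]).max() and abs(q[i])>5]
            print(nm,[(round((x0+i/4000)*1000,1),int(q[i])) for i in k])
save('pad.png',np.vstack(rows))
E
```

```text
1 0.0365 280
sum [(55.2, -17), (57.5, 10), (59.2, 8), (77.5, -13), (81.7, -10), (90.0, 37), (101.0, -23), (104.0, 52), (113.2, 6)]
blue [(55.7, 16), (78.0, -13), (104.0, 7)]
1 0.031 280
sum [(56.7, -17), (59.0, 9), (61.0, 8), (79.5, -10), (83.7, -13), (92.0, 37), (103.3, -23), (106.2, 50)]
blue [(57.2, 16), (79.8, -13), (106.2, 7)]
4 0.0365 241
sum [(87.0, -11), (95.8, 9), (98.0, 10), (109.2, -26), (112.0, -7), (120.0, 79), (126.8, 6)]
blue [(87.0, 13), (109.2, -20), (119.8, 9)]
4 0.031 241
sum [(88.0, -11), (97.5, 7), (99.5, 11), (110.7, -16), (113.5, -16), (121.8, 80), (129.0, 6)]
blue [(88.2, 13), (99.5, 5), (111.0, -19), (121.8, 8)]
5 0.0365 241
sum [(77.2, 6), (82.5, -6), (85.2, 14), (88.2, -24), (90.0, 16), (92.5, 10), (111.0, -28), (119.8, 80), (126.5, 6)]
blue [(85.2, -5), (88.5, 20), (110.7, -16), (119.5, 7)]
5 0.031 241
sum [(86.8, 15), (89.5, -24), (91.5, 15), (93.8, 9), (113.0, -26), (122.0, 80), (128.8, 6)]
blue [(86.8, -6), (90.0, 20), (112.7, -15), (121.5, 7)]
```

View pics/pad.png

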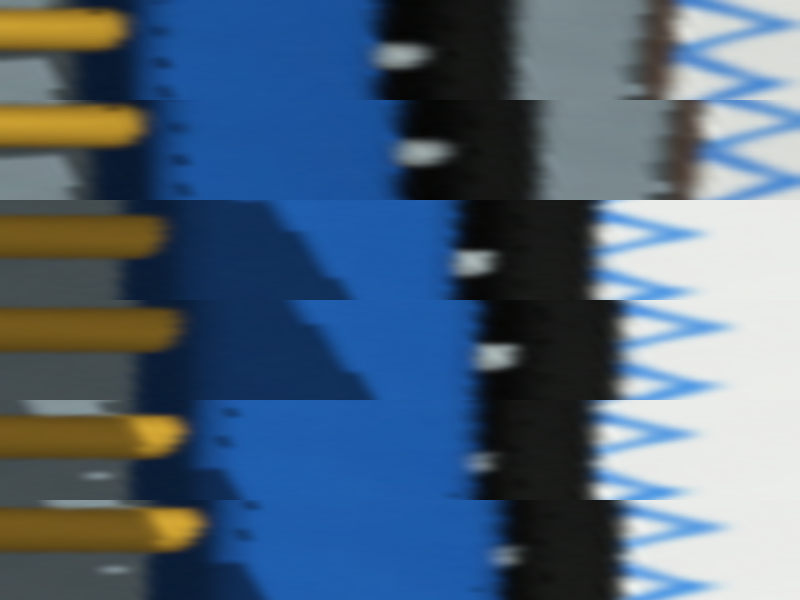

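Measured from jaw front to pad face, the gap was 14.3 mm free and is 11.0 mm now. That is 3.3 mm of compression, about 20 N. I'll press the handle slightly outward to its upright stop, then release and lift straight up.

```bash
python3 -m creep '[[-1,1,0,0,0,0,0],[-1,3,0,0,0,0,0],[-1,3,0,0,0,0,0]]'; python3 -m creep '[[1,-1,0,0,0,0,0],[1,-1,0,0,0,0,0],[1,-1,0,0,0,0,0],[1,-1,0,0,0,0,0],[1,-1,0,0,0,0,0],[1,-1,0,0,0,0,0],[1,-1,0,-30,0,0,0],[1,-1,0,-70,0,0,0]]'; python3 -m creep '[[1,-30,0,-30,0,0,0],[1,-60,0,-30,0,0,0],[1,-90,0,-30,0,0,0],[1,-90,0,-30,0,0,0],[1,-90,0,-30,0,0,0],[1,-90,0,-30,0,0,0]]'; python3 - <<'E'
from rect import *
T=pose();im,d=vision.capture('wrist');np.save('w6.npy',im);np.save('T6.npy',T);save('w6.png',im)
for z,w in((.0365,'jaw'),(.031,'pad')):
    g=cv2.GaussianBlur(rectify(im,T,z,.075,.135,-.056,-.026,4000),(3,3),0)[5:70].astype(float).mean(0)
    q=np.gradient(g.sum(1));print(w,[(round((.075+i/4000)*1000,1),int(q[i])) for i in range(3,len(q)-3) if abs(q[i])==abs(q[i-3:i+4]).max() and abs(q[i])>8])
hs=cv2.cvtColor(im,cv2.COLOR_RGB2HSV)
red=((hs[...,0]<8)|(hs[...,0]>172))&(hs[...,1]>150)&(hs[...,2]>60)
P=np.array([world('wrist',(u,v),d[v,u],T) for v,u in np.argwhere(red) if d[v,u]>0]);P=P[(np.abs(P[:,0]-.555)<.05)&(np.abs(P[:,1]+.217)<.06)]
t=P[P[:,2]>.158];print('handle top',len(P),t.min(0).round(4),t.max(0).round(4),P[:,2].min())
E
```

```text
time_s: 14.47
tcp_pos: [0.5524, -0.2191, 0.3118]
ee_rot: [[0.031, -0.999, 0.005], [-1.0, -0.031, 0.001], [-0.001, -0.005, -1.0]]
wrist_force: [6.9, 4.6, -2.5]
gripper_width: 0.2
gripper_force: 30.0
time_s: 15.13
tcp_pos: [0.5496, -0.2188, 0.3785]
ee_rot: [[0.031, -0.999, -0.011], [-1.0, -0.031, 0.002], [-0.002, 0.01, -1.0]]
wrist_force: [0.4, 0.7, -0.5]
gripper_width: 0.72
gripper_force: 0.0
time_s: 15.63
tcp_pos: [0.5477, -0.1291, 0.4118]
ee_rot: [[0.032, -0.999, -0.0], [-0.999, -0.032, -0.0], [0.0, 0.0, -1.0]]
wrist_force: [0.0, -0.1, 0.1]
gripper_width: 0.993
gripper_force: 0.0
jaw [(88.2, -19), (90.5, 12), (111.5, -24), (120.0, 59)]
pad [(89.5, -19), (91.8, 12), (113.2, -23), (121.8, 58)]
handle top 256 [ 0.5451 -0.2249  0.1605] [ 0.5618 -0.2086  0.1658] 0.0698172988601049
```

View pics/w6.png

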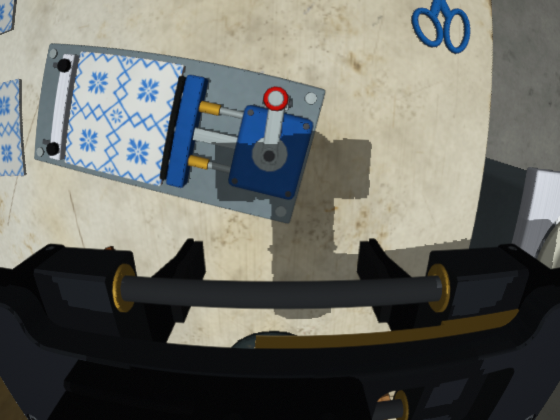

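The handle stands upright at px (276,98), the tile is clamped between pad and stop, and the gripper is clear. Compression is about 3.3–3.8 mm, or 20–23 N.

```bash
python3 -c "
from station import r
print(r.finish_job())"
```

```text
the job is handed in; nothing more can be done
None
```

The job is handed in with the handle upright, the tile clamped against the back stop at about 20–23 N (estimated from pad compression), and the gripper clear; the hand-in returned no verdict.

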